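Cap off the open station of a filtration manifold

TASK

One of the three stations of the filtration manifold stands open. Close it with the white blanking cap from the bench: set the cap square on the threaded neck, turn it backwards with a light touch until it rides up to the thread start and drops in, then screw it clockwise fully home and lightly hand-tight, never forcing it or letting it go in askew. Let go of the cap, and leave the funnels, the sample bottle and the culture dishes alone.

Things in the scene. Friction and masses are not known exactly. Their poses are not given: they have to be found in the camera images.
- cap: The blanking cap: white plastic, 24-sided, 54 mm across flats (near enough round), 26 mm tall, about 120 g, closed on top, open below, standing open side down on the bench. Origin: centre of its lower edge; z is its axis, up. The inside of its closed top is 19.5 mm above the lower edge.
- cap_lugs (a point): Point on the cap's axis, 2.6 mm above its lower edge, level with the middles of the three lugs inside: each 3 mm thick, 11 mm long along the turn, reaching in to 19.5 mm from the axis, at 0, 120 and 240 degrees from the cap's x axis.
- port: The open station, fixed, stainless steel: a round head of 60 mm diameter with a flat shoulder 25 mm above the origin, and on it a threaded neck of 37 mm diameter (plain core) rising another 25 mm. Origin: on the axis, underside of the head; z up.
- port_rim (a point): Centre of the steel rim of the open neck, 50 mm above the origin of port. A black rubber sealing ring lies on the rim, 2 mm proud, and gives by about 12 N per mm; the inside of the cap's top meets it when the cap's origin is 17.5 mm below this point, and is stopped hard by the steel rim at 19.5 mm. Steel contacts give about 20 N per mm, thread friction about 0.3.
- thread_top (a point): Point on the neck's axis, 4 mm below the rim, level with the top of the thread: right-hand, three starts 120 degrees apart, lead 21 mm a turn (3.3 mm per radian), ridges 2.5 mm thick, 44.6 mm outside diameter, each with a blunt upper end at this level, running down clockwise for 186 degrees. Their clocking differs each time; no frame tells it.
- thread_start (a point): Point on the axis, 11.4 mm below the rim. Turned backwards (counter-clockwise from above) the cap's lugs climb the ridges until the cap's origin is 4.4 mm below the rim; past the ridge ends the cap can drop 7 mm, its origin to this point. From here clockwise: 105 degrees to the seal, 24 more take up 1.4 mm of axial play, and 8 to 22 more squeeze the seal hand-tight.
- manifold: The stainless steel manifold, fixed: a 42 mm tube 500 mm long along its y axis, its centre line 75 mm above the bench, on two feet. Origin: on the bench under the middle. Its three stations stand along the tube at y = -150, 0 and 150 mm, on spigots 102 mm above the bench; which of them is the open one differs.
- funnel1: A station with an amber funnel, fixed: 75 mm diameter, its top 155 mm above its origin, which is on the axis at the underside of the head, as for port. Not to be touched.
- funnel2: Another station with the same funnel. Not to be touched.
- bottle: Glass sample bottle with a paper-covered top, 72 mm diameter, 124 mm tall, 450 g, loose. Origin: centre of its underside. To be left alone.
- dishes: Stack of three culture dishes, 92 mm diameter, 45 mm tall, loose. Origin: centre of the underside. To be left alone.
Mind the look-alikes: they are no part of the job. Several things look just like the cap: the one meant starts nearest to the robot's base.

How it is judged:
By the outcome, as a careful person would: the job done as asked, in the order asked, and still so for the second after the job is handed in, with the robot touching nothing.
It also fails if it takes over 54 s, if anything falls off the work surface, if the arm or the gripper's body presses on something with over 40 N, if the wrist force passes 120 N, or if a joint passes its speed limit or range.

ROBOT

A 6-joint arm with a two-finger parallel gripper is mounted at the origin on the work surface. World frame = base frame: x ahead of the robot, y to its left, z up, the work surface at z = 0. Lengths are in mm, angles in rad, forces in N, time in s.
With the tool pointing down it reaches from about 400 to 925 mm from the base axis. Payload 12.5 kg.
Tool frame: the origin (TCP) lies at the very end of the fingers, on their centre line; the grasp point (between the pads) lies 19 mm behind it; z points along the fingers, y is the line along which they close (so a half turn about z gives the same grasp; the last joint's range is limited). The gripper opens to 95 mm and grips with 3 to 60 N. Pads are 20 mm wide; open, the fingers measure 119 mm over their backs; the gripper's body (75 mm by 180 mm) begins 59 mm behind the grasp point.
Start: joints at [1.085, 0.491, 1.559, -0, 1.092, -0.106], TCP at [231.694, 580.487, 214.661] pointing down, gripper open.
Joint ranges: [-3.1, 3.1], [-0.84, 2.19], [0.05, 2.79], [-1.13, 4.28], [0.06, 2.93], [-2.69, 2.69]. Speed limits (rad/s): [2.22, 2.22, 2.79, 3.14, 3.14, 3.14].

INTERFACE

Orientations are given as [roll, pitch, yaw] about the fixed x, y, z axes, in that order (R = Rz(yaw) Ry(pitch) Rx(roll)).
In Python, from cell import state, read_camera, camera_info, job_done gives the robot as it stands.
- The arm moves only by the shell command python3 -m handwheel 'ROWS'. ROWS is a JSON list of rows, 1 to 5 of them, each of 5 numbers: dx, dy, dz in mm, then a turn about the tool's z in rad, then the opening from 0.0 (shut) to 1.0 (fully open); each row is the pose to reach, as a shift and turn from the pose commanded when the command began, along the tool's axes at that moment; what a row does not reach only later rows make up. A row lasts 1/12 s, in which the tool goes at most 41.7 mm and 0.125 rad, less where a joint would pass 70% of its speed; a pose out of reach is approached as far as the arm can. The fingers move at their own pace and stop on an object; the grip force is fixed at half the most. Time passes only in rows, so rows that do not move let the fingers close. It prints the time, the measured TCP pose, the force, the opening and the grip force at its end.
- state(): the state, without advancing time (a new reading comes with each control period).
- read_camera(name): name is "scene" or "top"; returns (picture, depth): 420x560x3 uint8, red, green, blue; 420x560 float32, mm along the optical axis (not along the pixel's ray), 0 where there is no reading.
- camera_info(name): a dict with "vertical_fov" (degrees; the focal length in pixels is half the picture's height over the tangent of half this angle, whatever the lens; pixels are square), "cx", "cy" (the principal point, pixels), "dist_coeffs" ([k1, k2, p1, p2, k3] as OpenCV has them; the pictures are not rectified), "origin" and "attitude" of the camera in the world. Camera axes: x right, y down, z forward; pixel columns grow to the right and rows downward; lengths in mm; the calibration is good to about 2 mm. A picture is of the moment at which its call begins. camera_info takes no time and is no camera call.
- job_done(): hands the job in; it is judged then, once.
The state is a dict: "t": time; "joints": joint angles; "qvel": joint speeds; "tau": joint torques, N m; "eef_pos": TCP position; "tcp_rot": TCP orientation; "ft_force": force on the tool from outside, world axes, zero at the start; "moment": the same for the moment, N m; "opening": opening from 0.0 (shut) to 1.0 (fully open); "grip_force": force on a finger pad.
Only numpy, scipy, OpenCV 4.12 (cv2) and the standard library are available. Lean on these libraries where they do the work, as an engineer would, in place of code of your own. Each camera call takes 0.05 s, during which the arm holds its last target. There are 200 camera calls.

## Working session

There is one attempt and no reset: what is moved stays moved. The work goes in short steps, Python scripts to look and compute and a shell command to move; the robot and the scene stay as the last step left them, time stands still between calls to the robot, and variables do not carry over. Pictures are saved under pics/ and viewed, at most 10 in all, crops included, and the job is handed in when it is done.

```bash
ls; mkdir -p pics; python3 - <<'E'
from cell import *
import cv2,numpy as np
for n in ("top","scene"):
    p,d=read_camera(n); cv2.imwrite(f"pics/{n}0.png",p[:,:,::-1]); np.savez(f"{n}0.npz",p=p,d=d); print(n,camera_info(n))
print(state())
E
```

```text
pics
top {'vertical_fov': 55.534215120013606, 'cx': 277.6629604423445, 'cy': 205.41840637858522, 'dist_coeffs': array([-0.06186406,  0.        ,  0.        ,  0.        ,  0.        ]), 'origin': array([399.05194537, -31.33424536, 946.64641878]), 'attitude': array([-2.97615563,  0.03385167, -1.57283911])}
scene {'vertical_fov': 44.701778832872364, 'cx': 268.60627864998764, 'cy': 214.85421786398217, 'dist_coeffs': array([-0.08480585,  0.        ,  0.        ,  0.        ,  0.        ]), 'origin': array([1288.36450072,  471.83334351,  735.5311708 ]), 'attitude': array([-2.16814393, -0.02047426,  2.14239746])}
{'t': 0.1, 'joints': array([ 1.08539392e+00,  4.91468654e-01,  1.55936245e+00, -2.43281916e-05,
        1.09169987e+00, -1.05626295e-01]), 'qvel': array([ 1.49833364e-04, -1.39670144e-03, -4.45246843e-05,  5.44839505e-04,
       -1.40224530e-03,  5.96696934e-04]), 'tau': array([ 3.75129588e-03, -6.13621259e+01, -2.58603251e+01,  6.93883630e-02,
        4.71146707e-02, -5.01202510e-05]), 'eef_pos': array([231.59976102, 580.28691622, 214.1481858 ]), 'tcp_rot': array([-3.14065729e+00, -7.74685459e-05,  2.76182773e+00]), 'ft_force': array([-0.21534296,  0.16763283, -0.43695161]), 'moment': array([ 0.02650892, -0.03126043, -0.02384652]), 'grip_force': 0.0, 'opening': 0.9990080157121362}
```

View pics/top0.png

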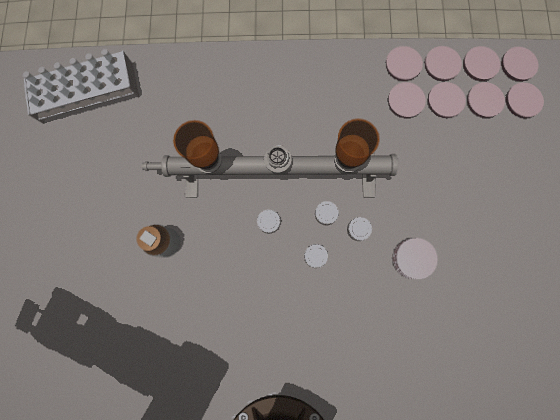

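View pics/scene0.png

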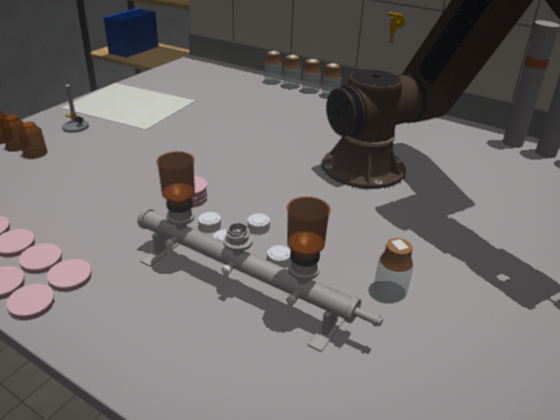

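Top view: manifold runs along world y, with the open port in the middle at (278,157) between two funnels. The four caps are at (268,221), (327,212), (360,229) and (316,256), and the last is nearest the base (~(278,410)). In the scene view the port is at (237,235).

```bash
cat > h.py <<'E'
import numpy as np,cv2
from cell import *
from scipy.spatial.transform import Rotation as R
def KD(n):
    c=camera_info(n); f=210/np.tan(np.radians(c["vertical_fov"])/2)
    return np.array([[f,0,c["cx"]],[0,f,c["cy"]],[0,0,1]]),c["dist_coeffs"],R.from_euler("xyz",c["attitude"]).as_matrix(),c["origin"]
def rays(n,uv):
    K,D,A,o=KD(n); q=cv2.undistortPoints(np.array(uv,float).reshape(-1,1,2),K,D)[:,0]
    return o,np.c_[q,np.ones(len(q))]@A.T
def onplane(n,uv,z):
    o,r=rays(n,uv); return o+r*((z-o[2])/r[:,2])[:,None]
def cloud(n,d):
    v,u=np.mgrid[:420,:560]; o,r=rays(n,np.c_[u.ravel(),v.ravel()])
    return (o+r*d.reshape(-1,1)).reshape(420,560,3)
E
python3 - <<'E'
from h import *
for n in("top","scene"):
    f=np.load(n+"0.npz"); p,d=f["p"],f["d"]; C=cloud(n,d); np.save(n+"C.npy",C)
    print(n,"bench z",np.median(C[300:310,250:300,2][d[300:310,250:300]>0]))
    # caps: bright unsaturated
    hsv=cv2.cvtColor(p,cv2.COLOR_RGB2HSV)
    m=((hsv[...,2]>175)&(hsv[...,1]<40)).astype(np.uint8)
    k,l,s,c=cv2.connectedComponentsWithStats(m)
    for i in range(1,k):
        if s[i,4]>100:
            cs,_=cv2.findContours((l==i).astype(np.uint8),0,2); h=max(cs,key=cv2.contourArea)
            if len(h)<5: continue
            e=cv2.fitEllipse(cv2.convexHull(h)); P=onplane(n,[e[0]],26)[0]
            print(s[i],np.round(e[0],1),np.round(e[1],1),P.round(1),np.hypot(*P[:2]).round(), "z",np.median(C[l==i][:,2]).round(1))
    # rim points by depth
    mid=(abs(C[...,2]-152)<5)&(d>0)&(abs(C[...,0]-570)<120)&(abs(C[...,1]+30)<60)
    q=C[mid]; print("rim pts",len(q),q.min(0).round(1) if len(q) else "",q.max(0).round(1) if len(q) else "",np.median(q,0).round(1) if len(q) else"")
f=np.load("top0.npz")["p"]; a=cv2.resize(f[120:280,230:390],(600,600),interpolation=cv2.INTER_CUBIC)
g=np.load("scene0.npz")["p"]; b=cv2.resize(g[210:250,210:263],(795,600),interpolation=cv2.INTER_CUBIC)[:,:,:]
im=np.hstack([cv2.resize(a,(400,400)),cv2.resize(b,(400,302))[:300].copy() if 0 else cv2.copyMakeBorder(cv2.resize(b,(400,302)),0,98,0,0,0)])
cv2.imwrite("pics/crop1.png",im[:,:,::-1])
E
```

```text
top bench z 0.4207446554527223
rim pts 120 [614.8 -24.2 147.1] [655.7  15.3 156.9] [635.7  -1.6 151.7]
scene bench z 2.4063471059154153
[  74   83  120   46 3146] [132.6 105.2] [ 43.7 117.5] [  89.  -866.8   26. ] 871.0 z 4.4
[198 212  23  12 209] [209.  217.4] [11.6 22. ] [ 494.8 -194.7   26. ] 532.0 z 29.5
[247 213  23  13 211] [258.1 219. ] [12.  21.8] [432.8 -91.6  26. ] 442.0 z 29.4
[267 245  23  15 263] [278.6 252. ] [14.5 22.7] [514.4  17.8  26. ] 515.0 z 29.2
rim pts 196 [614.4 -28.2 147.1] [657.8  16.8 157. ] [641.9  -2.7 152.1]
```

View pics/crop1.png

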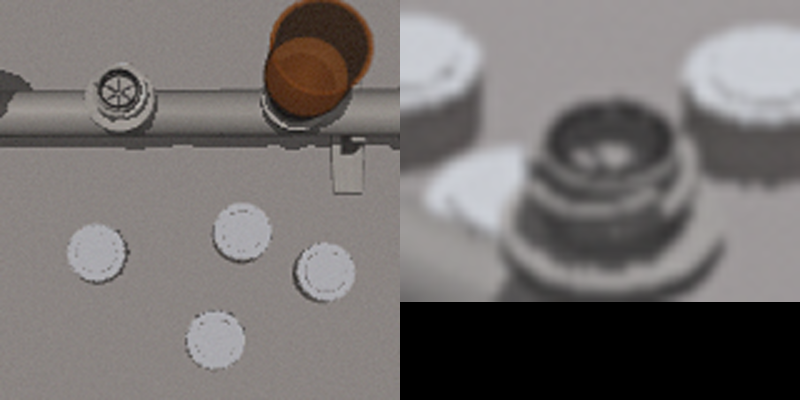

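Crop: cap is the lower disc of the left half (full-image ≈(316,256)). The port's black ring is at crop (120,90), i.e. full ≈(278,156).

```bash
python3 - <<'E'
from h import *
for n,bx in(("top",(290,230,345,285)),("scene",(240,205,275,235))):
    f=np.load(n+"0.npz"); p,d=f["p"],f["d"]; C=np.load(n+"C.npy")
    g=cv2.cvtColor(p,cv2.COLOR_RGB2GRAY)
    x0,y0,x1,y1=bx; s=cv2.resize(g[y0:y1,x0:x1],None,fx=4,fy=4,interpolation=cv2.INTER_CUBIC)
    t,m=cv2.threshold(s,0,255,cv2.THRESH_OTSU)
    h=max(cv2.findContours(m,0,2)[0],key=cv2.contourArea); e=cv2.fitEllipse(cv2.convexHull(h))
    c=(np.array(e[0])+.5)/4-.5+[x0,y0]; P=onplane(n,[c],26)[0]
    print(n,"thr",t,c.round(1),np.array(e[1])/4,P.round(1),np.hypot(*P[:2]).round(1))
    # port, circle fits of depth slices
    b=(d>0)&(np.hypot(C[...,0]-636,C[...,1]+5)<45)
    for z0,z1 in((122,132),(143,149),(149,158)):
        q=C[b&(C[...,2]>z0)&(C[...,2]<z1)].astype(np.float32)[:,:2]
        (c0,r)=cv2.minEnclosingCircle(q); print(z0,len(q),np.round(c0,1),round(r,1))
    # black ring
    u0,v0,u1,v1=(258,138,298,182) if n=="top" else (218,218,258,252)
    s=cv2.resize(g[v0:v1,u0:u1],None,fx=4,fy=4,interpolation=cv2.INTER_CUBIC)
    m=(s<70).astype(np.uint8)
    for h in cv2.findContours(m,0,2)[0]:
        if cv2.contourArea(h)>150:
            e=cv2.fitEllipse(cv2.convexHull(h)); c=(np.array(e[0])+.5)/4-.5+[u0,v0]
            print("dark",c.round(1),np.array(e[1])/4,onplane(n,[c],154)[0].round(1))
f=np.load("top0.npz"); 
E
```

```text
top thr 151.0 [315.7 255.6] [23.0901947  23.99343681] [435.8 -87.5  26. ] 444.5Traceback (most recent call last):
  File "<stdin>", line 14, in <module>
cv2.error: OpenCV(4.12.0) /io/opencv/modules/imgproc/src/shapedescr.cpp:201: error: (-215:Assertion failed) count >= 0 && (depth == CV_32F || depth == CV_32S) in function 'minEnclosingCircle'
```

```bash
python3 - <<'E'
from h import *
for n in("top","scene"):
    f=np.load(n+"0.npz"); p,d=f["p"],f["d"]; C=np.load(n+"C.npy")
    g=cv2.cvtColor(p,cv2.COLOR_RGB2GRAY)
    b=(d>0)&(np.hypot(C[...,0]-636,C[...,1]+5)<45)
    for z0,z1 in((122,132),(149,158)):
        q=np.ascontiguousarray(C[b&(C[...,2]>z0)&(C[...,2]<z1)][:,:2].astype(np.float32))
        if len(q)>5: (c0,r)=cv2.minEnclosingCircle(q); print(n,z0,len(q),np.round(c0,1),round(r,1))
    u0,v0,u1,v1=(258,138,298,182) if n=="top" else (218,218,258,252)
    s=cv2.resize(g[v0:v1,u0:u1],None,fx=4,fy=4,interpolation=cv2.INTER_CUBIC)
    for th in (55,70,85):
      for h in cv2.findContours((s<th).astype(np.uint8),0,2)[0]:
        if cv2.contourArea(h)>300:
            e=cv2.fitEllipse(cv2.convexHull(h)); c=(np.array(e[0])+.5)/4-.5+[u0,v0]
            print(th,"dark",c.round(1),np.array(e[1])/4,onplane(n,[c],154)[0].round(1))
    k=(247,205,272,235); s=cv2.resize(g[205:230,240:277],None,fx=4,fy=4,interpolation=cv2.INTER_CUBIC)
    if n=="scene":
        h=max(cv2.findContours((s>165).astype(np.uint8),0,2)[0],key=cv2.contourArea); e=cv2.fitEllipse(cv2.convexHull(h)); c=(np.array(e[0])+.5)/4-.5+[240,205]
        print("cap scene",c,np.array(e[1])/4,onplane(n,[c],26)[0])
E
```

```text
top 122 227 [637.2  -3.1] 29.9
top 149 98 [635.2  -4.4] 20.6
55 dark [281.9 172.3] [ 4.2998147  19.59988976] [600.1 -13.5 154. ]
55 dark [278.8 151.1] [ 6.61874914 12.60840225] [645.2  -7.4 154. ]
70 dark [272.6 168.7] [16.14526176 52.83806229] [607.9   5.4 154. ]
70 dark [277.4 155.3] [15.75179005 17.25554848] [636.3  -4.5 154. ]
85 dark [279.4 168.8] [23.88087273 49.52336121] [607.5  -8.4 154. ]
85 dark [277.2 155.9] [17.29175377 18.17439461] [635.   -4.1 154. ]
scene 122 274 [637.1  -4.8] 30.4
scene 149 156 [641.2  -5.6] 21.9
70 dark [236.4 244.9] [14.30647182 23.17344856] [680.2  23.6 154. ]
70 dark [237.7 238.9] [10.05312252 17.86716652] [663.8  14.7 154. ]
70 dark [237.4 228.1] [ 8.94874859 15.75476837] [635.7  -6.1 154. ]
85 dark [237.  245.8] [15.71549606 30.88743782] [682.   26.2 154. ]
85 dark [236.4 239.3] [10.53870392 21.02638054] [666.2  13.4 154. ]
85 dark [252.9 228.4] [ 8.38416672 11.88940811] [619.5  19.3 154. ]
85 dark [237.4 228.2] [ 9.72733402 16.55335426] [635.9  -6.  154. ]
cap scene [258.21071243 218.90576267] [12.75453281 22.70757294] [432.23541675 -91.74847087  26.        ]
```

```bash
cat >> h.py <<'E'
def go(x,y,z,yaw=None,frm=None):
    s=state(); A=R.from_euler("xyz",s["tcp_rot"]).as_matrix(); p=np.array(s["eef_pos"]) if frm is None else np.array(frm)
    d=A.T@(np.array([x,y,z])-p); dy=0 if yaw is None else -(yaw-s["tcp_rot"][2])
    dy=(dy+np.pi)%(2*np.pi)-np.pi
    print("tool shift",d.round(2),"turn",round(dy,3),"rows",round(np.linalg.norm(d)/41.7,1),round(abs(dy)/.125,1))
E
python3 - <<'E'
from h import *
go(450,230,200); go(434.5,-89.5,90,frm=(450,230,200))
E
```

```text
tool shift [-332.69 -244.35   14.35] turn 0.0 rows 9.9 0.0
tool shift [-104.05 -302.38  110.27] turn 0.0 rows 8.1 0.0
```

```bash
python3 -m handwheel '[[-166,-122,7,0,1],[-166,-122,7,0,1],[-166,-122,7,0,1],[-166,-122,7,0,1],[-166,-122,7,0,1]]'
python3 -m handwheel '[[-166,-122,7,0,1],[-166,-122,7,0,1],[-166,-122,7,0,1],[-166,-122,7,0,1],[-166,-122,7,0,1]]'
python3 -c "
from h import *
print(state()['joints'],state()['eef_pos']);go(434.5,-89.5,90)"
```

```text
t: 0.52
eef_pos: [341.1, 403.7, 207.4]
tcp_rot: [-3.141, -0.0, 2.762]
ft_force: [0.9, 0.2, 0.3]
opening: 1.002
grip_force: 0.0
t: 0.93
eef_pos: [450.2, 228.7, 200.5]
tcp_rot: [-3.142, -0.0, 2.762]
ft_force: [0.4, 0.3, 0.4]
opening: 1.0
grip_force: 0.0
[ 3.39183439e-01  3.38446467e-01  1.86521788e+00  4.34384560e-05
  9.38090875e-01 -8.51779668e-01] [450.24227173 228.74523471 200.50280245]
tool shift [-103.4  -301.39  110.51] turn 0.0 rows 8.1 0.0
```

```bash
python3 -m handwheel '[[-103,-301,110,0,1],[-103,-301,110,0,1],[-103,-301,110,0,1],[-103,-301,110,0,1],[-103,-301,110,0,1]]'
python3 -c "
from h import *
go(434.5,-89.5,90)"
```

```text
t: 1.35
eef_pos: [439.2, 32.5, 132.0]
tcp_rot: [3.141, 0.0, 2.762]
ft_force: [1.1, -0.3, 0.3]
opening: 0.999
grip_force: 0.0
tool shift [ -40.84 -115.02   41.99] turn 0.0 rows 3.1 0.0
```

```bash
python3 -m handwheel '[[-41,-115,42,0,1],[-41,-115,42,0,1],[-41,-115,42,0,1],[-41,-115,42,0,1],[-41,-115,42,0,1]]'
python3 -m handwheel '[[0,0,40,0,1],[0,0,70,0,1],[0,0,84,0,1],[0,0,84,0,1],[0,0,84,0,1]]'
python3 -m handwheel '[[0,0,0,0,0],[0,0,0,0,0],[0,0,0,0,0],[0,0,0,0,0],[0,0,0,0,0]]'
python3 -m handwheel '[[0,0,0,0,0],[0,0,0,0,0],[0,0,0,0,0],[0,0,0,0,0],[0,0,0,0,0]]'
```

```text
t: 1.77
eef_pos: [434.6, -89.6, 89.7]
tcp_rot: [3.142, -0.002, 2.758]
ft_force: [0.1, 0.6, 0.3]
opening: 1.003
grip_force: 0.0
t: 2.18
eef_pos: [435.1, -86.7, 6.6]
tcp_rot: [3.142, -0.001, 2.763]
ft_force: [0.4, -0.6, 0.9]
opening: 0.999
grip_force: 0.0
t: 2.6
eef_pos: [435.5, -87.9, 7.1]
tcp_rot: [3.141, 0.001, 2.762]
ft_force: [0.3, -0.8, -0.5]
opening: 0.708
grip_force: 0.0
t: 3.02
eef_pos: [435.2, -87.9, 6.7]
tcp_rot: [3.141, 0.0, 2.762]
ft_force: [0.1, 1.0, 5.5]
opening: 0.562
grip_force: 30.0
```

```bash
python3 -m handwheel '[[0,0,0,0,1],[0,0,0,0,1],[0,0,0,0,1],[0,0,0,0,1],[0,0,1,0.1,1]]'
python3 -m handwheel '[[0,0,2,0.12,1],[0,0,2,0.24,1],[0,0,2,0.36,1],[0,0,2,0.48,1],[0,0,2,0.6,1]]'
python3 -m handwheel '[[0,0,0,0.12,0.8],[0,0,0,0.24,0.6],[0,0,0,0.29,0],[0,0,0,0.29,0],[0,0,0,0.29,0]]'
python3 -m handwheel '[[0,0,0,0,0],[0,0,0,0,0],[0,0,0,0,0],[0,0,0,0,0],[0,0,0,0,0]]'
python3 -m handwheel '[[0,0,0,0,0],[0,0,0,0,0],[0,0,0,0,0]]'
python3 - <<'E'
from h import *
print(state())
E
```

```text
t: 3.43
eef_pos: [435.2, -87.9, 5.5]
tcp_rot: [3.142, 0.0, 2.663]
ft_force: [-0.6, 0.2, -0.5]
opening: 0.856
grip_force: 0.0
t: 3.85
eef_pos: [435.1, -87.8, 3.4]
tcp_rot: [-3.141, -0.0, 2.056]
ft_force: [-0.1, 0.4, 0.3]
opening: 1.002
grip_force: 0.0
t: 4.27
eef_pos: [435.2, -87.9, 3.5]
tcp_rot: [-3.142, -0.0, 1.774]
ft_force: [0.1, -0.4, 1.0]
opening: 0.703
grip_force: 0.0
t: 4.68
eef_pos: [435.2, -87.8, 3.5]
tcp_rot: [3.142, -0.0, 1.772]
ft_force: [-0.0, 0.6, -0.9]
opening: 0.561
grip_force: 30.0
t: 4.93
eef_pos: [435.2, -87.8, 3.5]
tcp_rot: [3.142, -0.0, 1.772]
ft_force: [0.1, -0.5, -0.7]
opening: 0.563
grip_force: 30.0
{'t': 4.9333, 'joints': array([-3.48247090e-01,  6.14441353e-01,  2.17644756e+00,  2.49747640e-04,
        3.50738466e-01, -5.49568809e-01]), 'qvel': array([-0.00083719, -0.00036391,  0.00094058, -0.00090541, -0.00086488,
        0.00054459]), 'tau': array([ 6.51567418e-03, -5.11898589e+01, -7.55894244e+00,  1.92485657e-02,
        8.20802129e-02, -1.86880403e-03]), 'eef_pos': array([435.15187659, -87.84570188,   3.51542496]), 'tcp_rot': array([ 3.14157746e+00, -9.13139216e-05,  1.77188350e+00]), 'ft_force': array([ 0.05210205, -0.45615828, -0.66479112]), 'moment': array([-0.08615646,  0.00675538,  0.03795101]), 'grip_force': 29.999921351227385, 'opening': 0.5626594215611522}
```

```bash
python3 -m handwheel '[[0,0,-20,0,0],[0,0,-60,0,0],[0,0,-100,0,0],[0,0,-140,0,0],[0,0,-180,0,0]]'
python3 -c "
from h import *
s=state();print(s['moment'],s['joints']);go(600,-10,190,1.67)"
```

```text
t: 5.35
eef_pos: [434.5, -87.6, 185.5]
tcp_rot: [-3.141, -0.0, 1.772]
ft_force: [1.2, -0.7, -1.3]
opening: 0.563
grip_force: 30.0
[-0.11744348 -0.01081925 -0.00193514] [-3.48255512e-01  2.73974416e-01  2.01970869e+00  1.30525904e-04
  8.48312754e-01 -5.49388375e-01]
tool shift [ 43.02 177.63  -4.51] turn 0.102 rows 4.4 0.8
```

```bash
python3 -m handwheel '[[8,36,-1,0.02,0],[17,71,-2,0.04,0],[25,107,-3,0.06,0],[34,142,-4,0.08,0],[43,177.5,-4,0.1,0]]'
python3 -m handwheel '[[0,0,0,0,0],[0,0,0,0,0]]'
python3 -c "
from h import *
s=state();print(s['joints'],s['eef_pos']);go(636.2,-4.7,175,1.67)"
```

```text
t: 5.77
eef_pos: [601.7, -9.3, 187.8]
tcp_rot: [3.141, -0.0, 1.671]
ft_force: [-0.5, -0.4, -0.3]
opening: 0.568
grip_force: 30.0
t: 5.93
eef_pos: [600.9, -9.4, 186.6]
tcp_rot: [-3.14, -0.0, 1.674]
ft_force: [-0.9, -0.2, -1.4]
opening: 0.565
grip_force: 30.0
[-1.25551314e-01  4.86161100e-01  1.65153607e+00  1.09566228e-04
  1.00514774e+00 -2.28364902e-01] [600.94765321  -9.4005491  186.57030882]
tool shift [ 1.06 35.56 11.53] turn 0.004 rows 0.9 0.0
```

```bash
python3 -m handwheel '[[0.5,18,6,0,0],[1,35.5,11.5,0,0],[1,35.5,11.5,0,0],[1,35.5,11.5,0,0],[1,35.5,11.5,0,0]]'
python3 - <<'E'
from h import *
p,d=read_camera("scene"); q,e=read_camera("top"); np.savez("s1.npz",p=p,d=d,q=q,e=e); s=state(); print(s["eef_pos"],s["tcp_rot"],s["ft_force"])
a=cv2.resize(p[185:255,190:285],(570,420),interpolation=cv2.INTER_CUBIC)
cv2.imwrite("pics/s1.png",a[:,:,::-1])
E
```

```text
t: 6.35
eef_pos: [634.6, -6.1, 176.1]
tcp_rot: [-3.141, -0.0, 1.672]
ft_force: [-0.3, 0.6, -0.6]
opening: 0.569
grip_force: 30.0
[634.90479109  -6.03372144 176.45610735] [-3.14155350e+00 -6.10760217e-05  1.67144435e+00] [ 0.25111409 -0.97159419 -1.00171368]
```

View pics/s1.png

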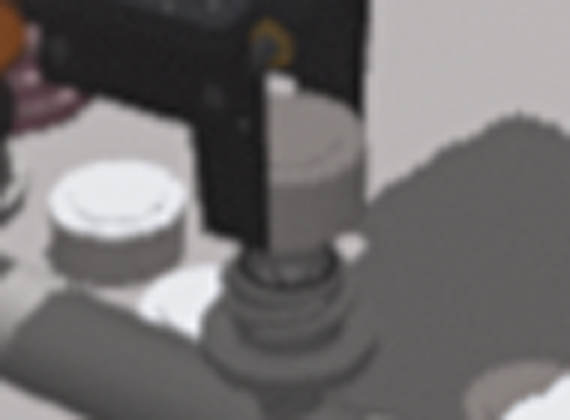

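Picture: held cap sits over the port. Its right edge is at crop x≈365 and bottom at ≈(300,250), the neck rim spans crop x≈250–336 at y≈262, and it hangs slightly to the right of the neck. I'll compare both by fitting circles in the same camera's depth.

```bash
python3 - <<'E'
from h import *
from scipy.optimize import least_squares
f=np.load("s1.npz"); C1=cloud("scene",f["d"]); C0=np.load("sceneC.npy"); d0=np.load("scene0.npz")["d"]
hsv=cv2.cvtColor(f["p"],cv2.COLOR_RGB2HSV)
o=KD("scene")[3]
def fit(q,r,c0):
    s=least_squares(lambda c:np.hypot(q[:,0]-c[0],q[:,1]-c[1])-r,c0,loss="soft_l1",f_scale=.7); e=np.hypot(q[:,0]-s.x[0],q[:,1]-s.x[1])-r
    return s.x.round(2),len(q),round(np.median(abs(e)),2)
def sel(C,z0,z1,r,c=(636,-5)):
    return C[(C[...,2]>z0)&(C[...,2]<z1)&(abs(np.hypot(C[...,0]-c[0],C[...,1]-c[1])-r)<5)]
g=f["p"].astype(int).mean(2)
for z0,z1 in((176,196),(178,193)):
    m=(C1[...,2]>z0)&(C1[...,2]<z1)&(abs(np.hypot(C1[...,0]-636,C1[...,1]+5)-27)<6)&(g>85)
    print("cap",fit(C1[m],27.1,(636,-5)))
for z0,z1 in((106,125),(108,122)): print("head",fit(sel(C0,z0,z1,30),30,(636,-5)))
for lab,C in(("s0",C0),("s1",C1)): 
  print(lab,"head1",fit(sel(C,108,123,30),30,(636,-5)))
# cap top / bottom z
m=(np.hypot(C1[...,0]-636,C1[...,1]+5)<22)&(C1[...,2]>185)&(C1[...,2]<215)&(g>85); print("cap top z",np.median(C1[m][:,2]),m.sum())
m=sel(C0,120,136,26); print("shoulder z",np.median(m[m[:,2]>124][:,2]))
# edge-based: row-wise left/right edges
P=f["p"]
for v in range(203,226,2): print(v,g[v,238:258].astype(int))
E
```

```text
cap (array([634.66,  -9.37]), 122, np.float64(0.77))
cap (array([634.79,  -9.33]), 91, np.float64(0.7))
head (array([635.1 ,  -7.06]), 42, np.float64(0.5))
head (array([634.5 ,  -7.41]), 13, np.float64(0.35))
s0 head1 (array([634.83,  -7.23]), 21, np.float64(0.39))
s1 head1 (array([634.4 ,  -7.25]), 24, np.float64(0.71))
cap top z 201.18776304562084 188
shoulder z 129.07887433307758
203 [132 131 133 132 132 133 132 130 130 117  90  54  92 169 185 183 183 182
 183 183]
205 [132 131 130 132 130 130 132 131 132 132 129 114 120 169 184 184 183 183
 183 182]
207 [132 132 131 132 131 132 132 131 130 131 132 127 132 171 184 184 183 183
 183 182]
209 [131 131 132 132 132 132 128 122 123 130 131 124 124 156 179 184 184 182
 182 183]
211 [130 131 129 126 122 122 127 129 131 131 125 108 105 150 179 184 183 183
 184 184]
213 [128 129 127 127 131 129 127 126 115 104  97  84  96 150 180 185 186 183
 181 174]
215 [119 117 114 112 112 102 100  97  92  89  88  82  98 152 181 176 152 135
 113 101]
217 [ 98  97  96  96  95  94  94  93  91  89  88  83 102 151 146 114  95  92
  94  96]
219 [98 97 96 97 95 94 95 93 91 91 89 85 85 98 96 94 94 95 96 96]
221 [98 97 97 97 96 96 94 94 91 89 88 86 88 95 97 96 96 96 94 95]
223 [ 97  96  97  96  97  95  94  94  97 104 107 107  98  94  94  96  95  95
  97  96]
225 [ 98  96  97  96  93  83  78 105 156 181 186 182 153 113  96  95  95  97
  95  96]
```

```bash
python3 - <<'E'
from h import *
f=np.load("s1.npz"); g1=cv2.cvtColor(f["p"],cv2.COLOR_RGB2GRAY).astype(float); g0=cv2.cvtColor(np.load("scene0.npz")["p"],cv2.COLOR_RGB2GRAY).astype(float)
K,D,A,o=KD("scene"); n=np.array([A[0,0],A[1,0],0]); n/=np.linalg.norm(n); print("n",n)
def edge(g,v,a,b,lev):
    r=g[v,a:b]; i=np.where((r[:-1]-lev)*(r[1:]-lev)<=0)[0]
    return [a+k+(lev-r[k])/(r[k+1]-r[k]) for k in i]
def perp(uv,r,side):   # n-coordinate of axis with radius r tangent to pixel ray, near (636,-5)
    _,ray=rays("scene",[uv]); d=ray[0,:2]/np.hypot(*ray[0,:2]); m=np.array([-d[1],d[0]]); m*=np.sign(m@n[:2])
    return m,(m@o[:2])-side*r
for v in(206,207,208,210,211,212): 
    for u in edge(g1,v,246,256,155)[:1]:
        m,c=perp((u,v),27.1,1); print("cap R",v,round(u,2),"delta from TCP along m",round(c-m@[634.9,-6.03],2),m.round(2))
_,r=rays("scene",[(237.4,228.15)]); d=r[0,:2]/np.hypot(*r[0,:2]); m=np.array([-d[1],d[0]]);m*=np.sign(m@n[:2]); print("ring centre: offset from TCP along m",round(m@o[:2]-m@[634.9,-6.03],2))
for v in range(222,248,2): print(v,g0[v,216:260].astype(int))
E
```

```text
n [-0.54097935  0.84103587  0.        ]
cap R 206 250.6 delta from TCP along m -1.94 [-0.56  0.83]
cap R 207 250.58 delta from TCP along m -1.97 [-0.56  0.83]
cap R 208 250.66 delta from TCP along m -1.82 [-0.56  0.83]
cap R 210 251.12 delta from TCP along m -0.95 [-0.56  0.83]
cap R 211 251.17 delta from TCP along m -0.84 [-0.56  0.83]
cap R 212 251.2 delta from TCP along m -0.78 [-0.56  0.83]
ring centre: offset from TCP along m -0.52
222 [163 147 120  92 104 143 154 153 153 154 155 154 153 154 154 156 156 154
 151 151 150 148 138 137 146 151 154 155 156 155 150 126 135 185 204 201
 188 179 187 189 196 198 198 196]
224 [ 80  81  83  84 107 144 155 154 154 154 153 153 155 156 149 129 109  86
  74  64  65  74  72  60  61  69  93 113 134 151 151 120  89 103 129 148
 168 183 189 192 188 180 180 181]
226 [ 84  84  83  85 108 144 154 154 154 153 155 154 153 134  94  60  55  59
  63  63  64  66  66  65  65  65  67  57  56  88 124 102  79  75  78  80
  86  95 102 123 123 122 125 133]
228 [ 84  84  82  97 131 152 156 156 157 158 155 155 141  96  58  59  66  64
  64  68  75  82  79  76  69  
[... 1032 characters left out ...]
9 149 114  87  83  80  71  62  63  68  73
  75  74  76  79  88  82  81  76  71  66  60  57  65 101 146 160 160 159
 154 153 155 153 153 153 153 154]
242 [154 154 152 149 149 148 144 124 135 149 137 107  93  81  72  67  64  66
  64  65  65  65  66  66  65  64  63  63  68  93 128 152 159 161 154 131
 115 142 154 154 154 154 153 154]
244 [154 155 155 156 155 156 151 125  97 113 140 153 156 138 108  92  84  85
  81  82  75  72  71  75  88  93  92 102 133 156 161 161 154 136 101  89
 127 151 155 154 154 154 154 154]
246 [145 147 152 153 155 156 158 148 110  76  69  90 119 139 146 148 142 148
 144 148 141 137 137 139 152 157 156 155 153 142 131 115  89  73  93 133
 153 154 154 153 154 153 154 154]
```

```bash
python3 -c "
from h import *
go(635.6,-4.0,159)"
```

```text
tool shift [ 1.95  0.9  17.46] turn 0.0 rows 0.4 0.0
```

```bash
python3 -m handwheel '[[2,0.9,6,0,0],[2,0.9,12,0,0],[2,0.9,17.5,0,0],[2,0.9,17.5,0,0],[2,0.9,17.5,0,0]]'
python3 -m handwheel '[[0,0,0.5,0,0],[0,0,1,0,0],[0,0,1.5,0,0],[0,0,2,0,0],[0,0,2,0,0]]'
```

```text
t: 6.87
eef_pos: [636.2, -3.6, 158.0]
tcp_rot: [-3.141, -0.0, 1.672]
ft_force: [0.5, 0.6, -0.2]
opening: 0.562
grip_force: 30.0
t: 7.28
eef_pos: [636.4, -3.6, 156.5]
tcp_rot: [3.142, -0.0, 1.672]
ft_force: [-0.6, -0.2, -1.0]
opening: 0.567
grip_force: 30.0
```

```bash
python3 -m handwheel '[[-0.3,-0.5,0.4,0,0],[-0.3,-0.5,0.8,0,0],[-0.3,-0.5,1.2,0,0],[-0.3,-0.5,1.2,0,0]]'
python3 -m handwheel '[[0,0,0.4,0,0],[0,0,0.8,0,0],[0,0,1.2,0,0],[0,0,1.2,0,0]]'
```

```text
t: 7.62
eef_pos: [635.9, -4.0, 155.3]
tcp_rot: [-3.142, -0.0, 1.672]
ft_force: [-0.0, -0.6, -1.4]
opening: 0.56
grip_force: 30.0
t: 7.95
eef_pos: [635.9, -4.0, 154.1]
tcp_rot: [-3.142, -0.0, 1.672]
ft_force: [-0.3, 0.7, -0.7]
opening: 0.565
grip_force: 30.0
```

```bash
python3 -m handwheel '[[0,0,0.5,0,0],[0,0,1,0,0],[0,0,1.5,0,0],[0,0,2,0,0],[0,0,2,0,0]]'
python3 -m handwheel '[[0,0,0.4,0,0],[0,0,0.8,0,0],[0,0,1.2,0,0],[0,0,1.2,0,0]]'
python3 -c "
from cell import *
print(state()['moment'],state()['ft_force'])"
```

```text
t: 8.37
eef_pos: [635.9, -4.0, 152.0]
tcp_rot: [-3.141, -0.0, 1.672]
ft_force: [0.5, 0.7, -1.9]
opening: 0.56
grip_force: 30.0
t: 8.7
eef_pos: [635.9, -4.0, 150.9]
tcp_rot: [-3.142, -0.0, 1.672]
ft_force: [-0.5, -0.1, -0.2]
opening: 0.561
grip_force: 30.0
[-0.09902489  0.047295    0.00714357] [-0.47345197 -0.14462139 -0.24401921]
```

```bash
python3 -m handwheel '[[0,0,0.4,0,0],[0,0,0.8,0,0],[0,0,1.2,0,0],[0,0,1.2,0,0]]'
python3 -m handwheel '[[0,0,0.4,0,0],[0,0,0.8,0,0],[0,0,0.8,0,0]]'
python3 -m handwheel '[[0,0,0.4,0,0],[0,0,0.8,0,0],[0,0,0.8,0,0]]'
```

```text
t: 9.03
eef_pos: [636.0, -3.9, 149.7]
tcp_rot: [3.142, -0.0, 1.672]
ft_force: [1.2, -0.1, -0.9]
opening: 0.567
grip_force: 30.0
t: 9.28
eef_pos: [636.0, -3.9, 148.9]
tcp_rot: [3.141, -0.0, 1.672]
ft_force: [0.8, -0.1, -1.3]
opening: 0.564
grip_force: 30.0
t: 9.53
eef_pos: [636.0, -3.9, 148.1]
tcp_rot: [3.141, -0.0, 1.672]
ft_force: [0.5, 0.7, -0.6]
opening: 0.565
grip_force: 30.0
```

```bash
python3 -m handwheel '[[0,0,0.4,0,0],[0,0,0.8,0,0],[0,0,0.8,0,0]]'
python3 -m handwheel '[[0,0,0.4,0,0],[0,0,0.8,0,0],[0,0,0.8,0,0]]'
python3 -m handwheel '[[0,0,0.4,0,0],[0,0,0.8,0,0],[0,0,0.8,0,0]]'
```

```text
t: 9.78
eef_pos: [636.0, -4.0, 147.3]
tcp_rot: [3.141, -0.0, 1.672]
ft_force: [0.3, 0.8, -1.0]
opening: 0.561
grip_force: 30.0
t: 10.03
eef_pos: [636.0, -3.9, 146.5]
tcp_rot: [3.142, -0.0, 1.672]
ft_force: [2.0, 0.6, -0.7]
opening: 0.567
grip_force: 30.0
t: 10.28
eef_pos: [636.0, -4.0, 145.9]
tcp_rot: [3.141, -0.0, 1.672]
ft_force: [-0.2, 1.1, 1.0]
opening: 0.561
grip_force: 30.0
```

```bash
python3 -m handwheel '[[0,0,0.3,0,0],[0,0,0.3,0,0],[0,0,0.3,0,0]]'
python3 -m handwheel '[[0,0,0.3,0,0],[0,0,0.3,0,0],[0,0,0.3,0,0]]'
```

```text
t: 10.53
eef_pos: [636.0, -4.0, 145.7]
tcp_rot: [3.141, -0.0, 1.672]
ft_force: [-0.7, -0.4, 2.9]
opening: 0.568
grip_force: 30.0
t: 10.78
eef_pos: [636.1, -4.0, 145.6]
tcp_rot: [3.141, 0.0, 1.672]
ft_force: [-0.0, 1.0, 5.7]
opening: 0.567
grip_force: 30.0
```

```bash
python3 -m handwheel '[[0,0,-0.17,-0.05,0],[0,0,-0.33,-0.1,0],[0,0,-0.5,-0.15,0],[0,0,-0.67,-0.2,0],[0,0,-0.67,-0.2,0]]'
python3 -m handwheel '[[0,0,-0.2,-0.06,0],[0,0,-0.4,-0.12,0],[0,0,-0.6,-0.18,0],[0,0,-0.8,-0.24,0],[0,0,-1,-0.3,0]]'
```

```text
t: 11.2
eef_pos: [636.3, -4.0, 146.3]
tcp_rot: [3.141, 0.0, 1.875]
ft_force: [0.2, 0.2, 5.2]
opening: 0.568
grip_force: 30.0
t: 11.62
eef_pos: [636.4, -3.9, 147.3]
tcp_rot: [3.14, 0.001, 2.174]
ft_force: [0.2, 2.0, 5.2]
opening: 0.563
grip_force: 30.0
```

```bash
python3 -m handwheel '[[0,0,-0.2,-0.06,0],[0,0,-0.4,-0.12,0],[0,0,-0.6,-0.18,0],[0,0,-0.8,-0.24,0],[0,0,-1,-0.3,0]]'
python3 -m handwheel '[[0,0,-0.2,-0.06,0],[0,0,-0.4,-0.12,0],[0,0,-0.6,-0.18,0],[0,0,-0.8,-0.24,0],[0,0,-1,-0.3,0]]'
```

```text
t: 12.03
eef_pos: [636.4, -3.8, 148.3]
tcp_rot: [3.141, 0.001, 2.474]
ft_force: [1.4, 2.6, 5.9]
opening: 0.563
grip_force: 30.0
t: 12.45
eef_pos: [636.4, -3.9, 149.3]
tcp_rot: [3.141, 0.001, 2.774]
ft_force: [0.7, 0.9, 6.0]
opening: 0.562
grip_force: 30.0
```

```bash
python3 -m handwheel '[[0,0,-0.2,-0.06,0],[0,0,-0.4,-0.12,0],[0,0,-0.6,-0.18,0],[0,0,-0.8,-0.24,0],[0,0,-1,-0.3,0]]'
python3 -m handwheel '[[0,0,-0.16,-0.05,0],[0,0,-0.33,-0.1,0],[0,0,-0.33,-0.1,0]]'
python3 -m handwheel '[[0,0,-0.16,-0.05,0],[0,0,-0.33,-0.1,0],[0,0,-0.33,-0.1,0]]'
```

```text
t: 12.87
eef_pos: [636.3, -3.9, 150.2]
tcp_rot: [3.141, 0.001, 3.074]
ft_force: [0.4, -0.1, 4.4]
opening: 0.562
grip_force: 30.0
t: 13.12
eef_pos: [636.1, -4.1, 150.3]
tcp_rot: [-3.142, 0.0, -3.11]
ft_force: [-1.3, -0.2, 5.4]
opening: 0.566
grip_force: 30.0
t: 13.37
eef_pos: [635.9, -4.0, 150.4]
tcp_rot: [3.142, -0.0, -3.011]
ft_force: [0.8, 1.0, 2.5]
opening: 0.564
grip_force: 30.0
```

```bash
python3 -m handwheel '[[0,0,0.1,-0.05,0],[0,0,0.2,-0.1,0],[0,0,0.2,-0.1,0]]'
python3 -m handwheel '[[0,0,0,-0.05,0],[0,0,0,-0.1,0],[0,0,0,-0.1,0]]'
python3 -m handwheel '[[0,0,0,-0.05,0],[0,0,0,-0.1,0],[0,0,0,-0.1,0]]'
```

```text
t: 13.62
eef_pos: [635.7, -4.0, 149.8]
tcp_rot: [3.141, -0.001, -2.912]
ft_force: [1.0, 0.4, -1.0]
opening: 0.565
grip_force: 30.0
t: 13.87
eef_pos: [635.7, -4.0, 149.8]
tcp_rot: [3.141, -0.001, -2.813]
ft_force: [0.0, -0.7, -0.4]
opening: 0.565
grip_force: 30.0
t: 14.12
eef_pos: [635.8, -4.0, 150.0]
tcp_rot: [3.141, -0.001, -2.713]
ft_force: [-1.0, -0.5, -0.7]
opening: 0.565
grip_force: 30.0
```

```bash
python3 -m handwheel '[[0,0,1,0,0],[0,0,2,0,0],[0,0,3,0,0],[0,0,4,0,0],[0,0,4,0,0]]'
python3 -m handwheel '[[0,0,0.4,0,0],[0,0,0.8,0,0],[0,0,0.8,0,0]]'
python3 -m handwheel '[[0,0,0.4,0,0],[0,0,0.6,0,0],[0,0,0.6,0,0]]'
python3 -c "
from cell import *
print(state()['joints'],state()['moment'])"
```

```text
t: 14.53
eef_pos: [635.8, -4.0, 146.0]
tcp_rot: [3.141, -0.0, -2.712]
ft_force: [0.0, -0.2, -0.0]
opening: 0.562
grip_force: 30.0
t: 14.78
eef_pos: [635.9, -4.0, 145.4]
tcp_rot: [3.142, 0.0, -2.712]
ft_force: [0.4, 0.1, -0.6]
opening: 0.565
grip_force: 30.0
t: 15.03
eef_pos: [636.1, -4.0, 145.2]
tcp_rot: [-3.141, 0.0, -2.711]
ft_force: [-0.7, 0.3, 1.8]
opening: 0.563
grip_force: 30.0
[-1.10092169e-01  5.78084245e-01  1.60382968e+00  1.60220147e-04
  9.59211386e-01 -2.11112709e+00] [ 0.15944663  0.1582541  -0.04434951]
```

```bash
python3 -m handwheel '[[0,0,0.2,0.05,0],[0,0,0.4,0.1,0],[0,0,0.55,0.15,0],[0,0,0.7,0.2,0],[0,0,0.7,0.2,0]]'
python3 -m handwheel '[[0,0,0.2,0.06,0],[0,0,0.4,0.12,0],[0,0,0.6,0.18,0],[0,0,0.8,0.24,0],[0,0,1,0.3,0]]'
python3 -c "
from cell import *
print(state()['moment'])"
```

```text
t: 15.45
eef_pos: [636.2, -4.0, 144.4]
tcp_rot: [-3.141, 0.001, -2.914]
ft_force: [0.5, 0.4, 1.2]
opening: 0.566
grip_force: 30.0
t: 15.87
eef_pos: [636.1, -3.9, 143.4]
tcp_rot: [3.141, 0.0, 3.071]
ft_force: [-0.5, 0.3, 2.4]
opening: 0.567
grip_force: 30.0
[ 0.15416271  0.06020943 -0.00966291]
```

```bash
python3 -m handwheel '[[0,0,0.2,0.06,0],[0,0,0.4,0.12,0],[0,0,0.6,0.18,0],[0,0,0.8,0.24,0],[0,0,1,0.3,0]]'
python3 -m handwheel '[[0,0,0.2,0.06,0],[0,0,0.4,0.12,0],[0,0,0.6,0.18,0],[0,0,0.8,0.24,0],[0,0,1,0.3,0]]'
python3 -m handwheel '[[0,0,0.2,0.06,0],[0,0,0.4,0.12,0],[0,0,0.6,0.18,0],[0,0,0.8,0.24,0],[0,0,1,0.3,0]]'
python3 -c "
from cell import *
print(state()['moment'])"
```

```text
t: 16.28
eef_pos: [636.1, -3.8, 142.4]
tcp_rot: [3.141, 0.0, 2.771]
ft_force: [0.2, 2.1, 2.0]
opening: 0.564
grip_force: 30.0
t: 16.7
eef_pos: [636.2, -3.8, 141.5]
tcp_rot: [3.141, 0.001, 2.471]
ft_force: [0.7, 0.4, 2.7]
opening: 0.564
grip_force: 30.0
t: 17.12
eef_pos: [636.2, -3.9, 140.5]
tcp_rot: [3.141, 0.0, 2.171]
ft_force: [0.6, 0.6, 2.5]
opening: 0.567
grip_force: 30.0
[-0.00023456  0.00977296  0.00295362]
```

```bash
python3 -m handwheel '[[0,0,0.2,0.06,0],[0,0,0.4,0.12,0],[0,0,0.6,0.18,0],[0,0,0.8,0.24,0],[0,0,1,0.3,0]]'
python3 -m handwheel '[[0,0,0.2,0.06,0],[0,0,0.4,0.12,0],[0,0,0.6,0.18,0],[0,0,0.6,0.18,0]]'
python3 -m handwheel '[[0,0,0.2,0.06,0],[0,0,0.4,0.12,0],[0,0,0.4,0.12,0]]'
python3 -c "
from cell import *
print(state()['moment'])"
```

```text
t: 17.53
eef_pos: [636.1, -4.0, 139.4]
tcp_rot: [3.141, 0.0, 1.871]
ft_force: [-0.3, -0.1, 1.7]
opening: 0.564
grip_force: 30.0
t: 17.87
eef_pos: [636.1, -3.9, 138.7]
tcp_rot: [3.141, -0.0, 1.691]
ft_force: [0.2, 0.3, 0.5]
opening: 0.565
grip_force: 30.0
t: 18.12
eef_pos: [636.0, -3.9, 138.1]
tcp_rot: [3.141, -0.0, 1.572]
ft_force: [1.8, 0.5, -1.0]
opening: 0.564
grip_force: 30.0
[ 0.00245269 -0.20988866  0.0579686 ]
```

```bash
python3 -m handwheel '[[0,0,0.2,0.06,0],[0,0,0.4,0.12,0],[0,0,0.4,0.12,0]]'
python3 -m handwheel '[[0,0,0.2,0.06,0],[0,0,0.4,0.12,0],[0,0,0.4,0.12,0]]'
python3 -c "
from cell import *
print(state()['moment'])"
```

```text
t: 18.37
eef_pos: [636.1, -3.9, 137.9]
tcp_rot: [3.141, -0.0, 1.453]
ft_force: [1.3, 1.1, 1.3]
opening: 0.564
grip_force: 30.0
t: 18.62
eef_pos: [636.1, -3.9, 137.7]
tcp_rot: [3.141, -0.0, 1.334]
ft_force: [0.4, 0.4, 3.2]
opening: 0.565
grip_force: 30.0
[ 0.1284719  -0.03253901  0.03406133]
```

```bash
python3 -m handwheel '[[0,0,0,0.06,0],[0,0,0,0.12,0],[0,0,0,0.12,0]]'
python3 -c "
from cell import *
print(state()['moment'])"
python3 -m handwheel '[[0,0,0,0.06,0],[0,0,0,0.12,0],[0,0,0,0.12,0]]'
python3 -c "
from cell import *
print(state()['moment'])"
```

```text
t: 18.87
eef_pos: [636.1, -3.9, 137.7]
tcp_rot: [3.141, -0.0, 1.214]
ft_force: [0.7, 1.7, 3.3]
opening: 0.565
grip_force: 30.0
[ 0.15529617  0.00106731 -0.03520306]
t: 19.12
eef_pos: [636.1, -3.9, 137.6]
tcp_rot: [3.141, -0.0, 1.094]
ft_force: [0.8, 1.9, 2.9]
opening: 0.566
grip_force: 30.0
[ 0.20762964 -0.06078944 -0.02990661]
```

```bash
python3 -m handwheel '[[0,0,0,0.04,0],[0,0,0,0.08,0],[0,0,0,0.08,0]]'
python3 -c "
from cell import *
print(state()['moment'])"
python3 -m handwheel '[[0,0,0.1,0.03,0],[0,0,0.2,0.06,0],[0,0,0.2,0.06,0]]'
python3 -c "
from cell import *
print(state()['moment'])"
```

```text
t: 19.37
eef_pos: [636.1, -3.9, 137.6]
tcp_rot: [3.141, -0.0, 1.016]
ft_force: [0.4, 1.8, 3.4]
opening: 0.564
grip_force: 30.0
[ 0.26079194 -0.05360916 -0.05814635]
t: 19.62
eef_pos: [636.1, -3.8, 137.5]
tcp_rot: [3.141, -0.001, 0.955]
ft_force: [0.3, 2.0, 5.0]
opening: 0.566
grip_force: 30.0
[ 0.34762317  0.03171598 -0.0272273 ]
```

```bash
python3 -m handwheel '[[0,0,0,0.04,0],[0,0,0,0.08,0],[0,0,0,0.08,0]]'
python3 -c "
from cell import *
print(state()['moment'])"
python3 -m handwheel '[[0,0,0,0.04,0],[0,0,0,0.08,0],[0,0,0,0.08,0]]'
python3 -c "
from cell import *
print(state()['moment'])"
```

```text
t: 19.87
eef_pos: [636.1, -3.9, 137.4]
tcp_rot: [3.141, -0.001, 0.874]
ft_force: [1.0, 2.6, 4.2]
opening: 0.563
grip_force: 30.0
[ 0.40320481 -0.04833418 -0.05318294]
t: 20.12
eef_pos: [636.2, -3.8, 137.3]
tcp_rot: [3.141, -0.001, 0.794]
ft_force: [1.0, 2.9, 4.1]
opening: 0.562
grip_force: 30.0
[ 0.52242563 -0.08637983 -0.04564202]
```

```bash
python3 -m handwheel '[[0.1,-0.1,0.1,0.04,0],[0.1,-0.1,0.2,0.08,0],[0.1,-0.1,0.2,0.08,0]]'
python3 -c "
from cell import *
print(state()['moment'])"
python3 -m handwheel '[[0,0,0.1,0.04,0],[0,0,0.2,0.08,0],[0,0,0.2,0.08,0]]'
python3 -c "
from cell import *
print(state()['moment'],state()['joints'])"
```

```text
t: 20.37
eef_pos: [636.2, -3.8, 137.1]
tcp_rot: [3.141, -0.001, 0.714]
ft_force: [1.0, 3.4, 4.5]
opening: 0.564
grip_force: 30.0
[ 0.44540676 -0.1300441  -0.0159809 ]
t: 20.62
eef_pos: [636.2, -3.8, 136.9]
tcp_rot: [3.141, -0.001, 0.634]
ft_force: [3.1, 2.6, 4.0]
opening: 0.564
grip_force: 30.0
[ 0.58600439 -0.18735156 -0.10727039] [-1.09812362e-01  5.87619355e-01  1.61099492e+00  3.41297437e-04
  9.42246964e-01  8.26784121e-01]
```

```bash
python3 -m handwheel '[[0,0,-0.2,0,0],[0,0,-0.4,0,0],[0,0,-0.4,0,0]]'
python3 -c "
from h import *
z=[];
s=state();print(s['moment'],s['eef_pos'],s['ft_force'])"
```

```text
t: 20.87
eef_pos: [636.2, -3.8, 137.0]
tcp_rot: [3.141, -0.001, 0.635]
ft_force: [4.3, 3.0, 2.1]
opening: 0.564
grip_force: 30.0
[ 0.60827269 -0.55126192 -0.01542402] [636.23100003  -3.76793486 137.01825766] [4.2584039  2.98380264 2.05850648]
```

Both the turn from seal contact (≈46°, i.e. 22° past the play) and the seal squeeze (≈0.9 mm) say it is at the firm edge of hand-tight. I'll ease the grip's side load and back off by a hair before letting go.

```bash
python3 -m handwheel '[[0.4,0,-0.1,-0.03,0],[0.4,0,-0.3,-0.06,0],[0.4,0,-0.3,-0.06,0]]'
python3 -c "
from h import *
s=state();print(s['moment'],s['eef_pos'],s['ft_force'])"
```

```text
t: 21.12
eef_pos: [636.2, -3.8, 137.2]
tcp_rot: [-3.141, 0.0, 0.696]
ft_force: [2.4, 1.5, 1.9]
opening: 0.566
grip_force: 30.0
[ 0.32198224 -0.32765613  0.14160998] [636.20122635  -3.80128752 137.18816698] [2.40020421 1.50855923 1.87398951]
```

```bash
python3 -m handwheel '[[0,0,0,0,0.7],[0,0,0,0,0.8],[0,0,0,0,0.8],[0,0,0,0,0.8],[0,0,0,0,0.8]]'
python3 -c "
from h import *
s=state();print(s['moment'],s['eef_pos'],s['ft_force'])"
python3 -m handwheel '[[0,0,-10,0,0.8],[0,0,-40,0,0.8],[0,0,-80,0,0.8],[0,0,-120,0,0.8],[0,0,-150,0,0.8]]'
python3 -c "
from h import *
go(450,-30,300)"
```

```text
t: 21.53
eef_pos: [636.1, -3.7, 137.3]
tcp_rot: [-3.141, 0.0, 0.692]
ft_force: [0.6, -0.4, -0.0]
opening: 0.798
grip_force: 0.0
[-0.11279802  0.09133185 -0.04196269] [636.0876688   -3.72442968 137.33603333] [ 0.56808313 -0.39951037 -0.04831642]
t: 21.95
eef_pos: [636.4, -3.6, 291.7]
tcp_rot: [3.139, -0.002, 0.692]
ft_force: [-0.1, -0.1, 0.4]
opening: 0.798
grip_force: 0.0
tool shift [-160.33  -98.58   -8.81] turn 0.0 rows 4.5 0.0
```

```bash
python3 -m handwheel '[[-32,-20,-2,0,0.8],[-64,-40,-4,0,0.8],[-96,-60,-6,0,0.8],[-128,-80,-8,0,0.8],[-160,-98,-8,0,0.8]]'
python3 -m handwheel '[[0,0,0,0,0.8],[0,0,0,0,0.8]]'
python3 - <<'E'
from h import *
p,d=read_camera("scene"); q,e=read_camera("top"); C=cloud("scene",d); T=cloud("top",e)
for n,X,z0,im in(("scene",C,140,p),("top",T,140,q)):
    m=(np.hypot(X[...,0]-636,X[...,1]+5)<24)&(X[...,2]>z0)&(X[...,2]<185); P=X[m]
    A=np.c_[P[:,:2]-[636,-5],np.ones(len(P))]; ok=abs(P[:,2]-np.median(P[:,2]))<4; k=np.linalg.lstsq(A[ok],P[ok,2],rcond=None)[0]
    print(n,len(P),"top z",np.median(P[:,2]).round(2),"slopes",k[:2].round(3))
a=cv2.resize(p[185:265,190:297],(560,420),interpolation=cv2.INTER_CUBIC); cv2.imwrite("pics/s2.png",a[:,:,::-1])
E
```

```text
t: 22.37
eef_pos: [448.5, -30.1, 296.4]
tcp_rot: [3.141, -0.001, 0.692]
ft_force: [0.3, -0.6, 0.2]
opening: 0.801
grip_force: 0.0
t: 22.53
eef_pos: [449.5, -30.4, 296.9]
tcp_rot: [3.14, -0.001, 0.691]
ft_force: [-0.3, -0.1, 0.0]
opening: 0.8
grip_force: 0.0
scene 304 top z 162.85 slopes [-0.009 -0.003]
top 417 top z 160.6 slopes [0.001 0.008]
```

View pics/s2.png

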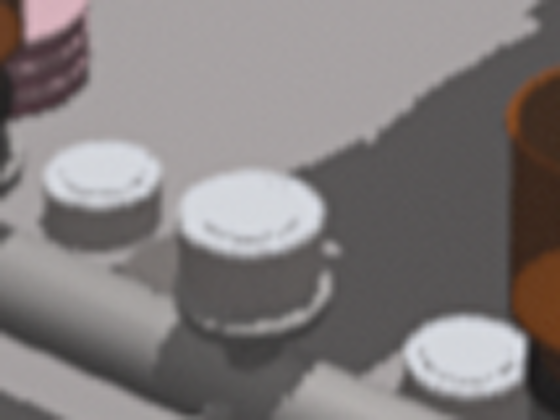

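The picture shows the cap sitting square on the port at crop (252,250), down near the shoulder. It is level to within 0.01 rad, its top is at about 160 mm as expected, and the neighbouring things look undisturbed.

```bash
python3 -c "
from cell import *
print(job_done())"
```

```text
the job is handed in; nothing more can be done
None
```

I closed the open station with the cap nearest the base, screwed fully home, backed off about 3° to stay lightly hand-tight, and let go of, then handed the job in at about 22.6 s; the grader gave no verdict.

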